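Hold the cast cover over the gear housing for screwing

ROBOT

A 7-joint arm with a two-finger parallel gripper is mounted at the origin on a cart in front of the work surface, level with it; the furniture and walls round the work are solid. World frame = base frame: x ahead of the robot, y to its left, z up, the work surface at z = 0. Lengths are in m, angles in rad, forces in N, time in s.
With the tool pointing down it reaches from about 0.4 to 0.875 m from the base axis. Payload 19.3 kg.
Tool frame: the origin (TCP) lies between the finger pads; the fingertips stand ahead of it and the grasp point (between the pads) lies 8 mm behind it (bot.tip_extent is the x of the fingertips in the tool frame, in m); x points along the fingers, y is the direction in which the jaws open and shut, and the axes are right-handed (so a half turn about x gives the same grasp; the last joint's range is limited). The gripper opens to 85 mm and grips with 20 to 120 N. Pads are 22 mm wide; open, the fingers measure 114 mm over their backs; the gripper's body (76 mm by 85 mm) begins 54 mm behind the grasp point. The pads swing forward as they close: fully open they stand 13 mm farther back than shut.
Start: joints at [-1.27, 0.521, -0.036, 1.599, 0.021, 1.021, -0.113], TCP at [0.226, 0.583, 0.242] pointing down, gripper open.
Joint ranges: [-2.91, 2.91], [-0.3, 2.13], [-1.5, 1.42], [0.17, 2.43], [-1.26, 4.41], [0.16, 1.93], [-2.52, 2.52]. Speed limits (rad/s): [1.89, 1.89, 2.39, 2.39, 3.01, 3.01, 3.01].

INTERFACE

Orientations are given as [roll, pitch, yaw] about the fixed x, y, z axes, in that order (R = Rz(yaw) Ry(pitch) Rx(roll)).
In Python, from workcell import observe, grab_frame, camera_info, bot, nets gives the robot as it stands.
- The arm moves only by the tool jog_arm, never from a script. Its argument "commands" is a list of rows, each a list of 6 numbers: the shift along the tool's x, y, z in mm, then the turn, a rotation vector about the tool's x, y, z in rad. A call has 1 to 20 rows; each row shifts and turns the pose as measured when the row begins, along the tool's axes as they then stand; what a row does not reach is not made up. A row lasts 1/10 s, in which the tool goes at most 50 mm and 8.59 degrees, less where a joint would pass 70% of its speed; a pose out of reach is approached as far as the arm can. A call is refused whole if a number of a shift passes 50 or a number of a turn 0.15, either way. A call with a gripper value outside its range is refused whole. "gripper" is the closure in counts, from 0 (fully open) to 255 (shut), set as the call begins (left out, the last holds). The fingers move at their own pace and stop on an object; "newtons" is the grip in N (left out, the last holds). Time passes only in rows, so rows that do not move let the fingers close. It gives the time, the measured TCP pose, the force and the opening at its end, in the units of the state.
- observe(): the state, without advancing time (a new reading comes with each control period).
- grab_frame(name): name is "scene" or "top" or "wrist"; returns the picture (480x640x3 uint8, red, green, blue); there is no depth.
- camera_info(name): a dict with "fov_y" (degrees; the focal length in pixels is half the picture's height over the tangent of half this angle, whatever the lens; pixels are square), "cx", "cy" (the principal point, pixels), "R" (3x3) and "t" (3): a world point X has camera coordinates R X + t; the wrist camera has in their place "tool_from_camera" (4x4, takes a point from camera to tool coordinates, whose origin is the TCP and whose axes are the tool frame's). Camera axes: x right, y down, z forward; pixel columns grow to the right and rows downward; lengths in m; the calibration is good to about 2 mm. The wrist camera is an equidistant fisheye: a pixel r from the principal point sees the ray r / f radians off the axis. A picture is of the moment at which its call begins: read the wrist's pose just before it. camera_info takes no time and is no camera call.
- bot.job_done(): hands the job in, once; it reports no verdict.
Trained networks look in the newest picture that a camera, given by its name, has taken for a name from the list of things; names that differ only in an ending like _2 or _b are one class to them, and where a whole thing is asked for, a point or a joint stands for the part that bears it (a point fixed in the world has none). Each returns a list of dicts, best first, with "p" (0 to 1); they miss things now and then, are a little off and sometimes report something else, mostly with a low value. They report only what shows in the picture. A call takes as long as a camera call.
- nets.find_in(camera, name): "rect" ([left, top, right, bottom] in pixels, round what is visible of it).
- nets.silhouettes(camera, name): "mask" (480x640 bool, what is visible of it) and "rect" ([left, top, right, bottom] in pixels, round what is visible of it).
- nets.pinpoint(camera, name): "location" ([column, row] in pixels: a listed point, or the origin of a listed thing).
The state is a dict: "clock": time; "qpos": joint angles; "qd": joint speeds; "joint_efforts": joint torques, N m; "position": TCP position; "tool_rot": TCP orientation; "force": force on the tool from outside, world axes, zero at the start; "moment": the same for the moment, N m; "grip_width": finger opening in m.
Only numpy, scipy, OpenCV 4.12 (cv2) and the standard library are available. Lean on these libraries where they do the work, as an engineer would, in place of code of your own. Each camera call takes 0.05 s, during which the arm holds its last target.

TASK

Lift the cast cover plate out of its open mould by the lug on its top and hold it level over the open gear housing, about 2 cm above the housing's top face, turned so that its three holes stand over the three threaded holes and each threaded hole would be seen whole, straight down through its plate hole. The cover must not touch the housing, and the other things on the bench stay where they are. Finish while still holding the cover there, steady in the gripper: do not put it down or let it go.

Things in the scene. Friction and masses are not known exactly. Their poses are not given: they have to be found in the camera images.
- cover_lug (a point): centre of the lug on the cover: flat-sided, 14 mm thick (x), 44 mm long (y), rising 40 mm from the middle of the plate's top; this point is 20 mm above the plate's top and 28 mm above its underside. Axes: the x axis crosses the lug, the y axis runs along the plate towards its two-hole end, z is up
- cover: cover of bare aluminium, 0.17 to 0.35 kg: flat plate 80 (x) x 110 (y) x 8 mm with three 16 mm through holes, two at one end (+y) and one at the other (-y), and the lug in the middle of its top. Origin at the centre of its underside, axes as for cover_lug
- mould: dark steel open mould, fixed: block 112 x 142 x 20 mm with a cavity 84 x 114 mm, 8 mm deep, where the cover lies loosely, its top flush with the mould's top, 20 mm above the bench; two guide pins in opposite corners stand 8 mm higher. Origin at its underside's centre, axes as the cover's at the start. Mould and housing may stand left or right
- housing: grey gear housing, fixed on the bench: body 80 (x) x 110 (y) mm, 60 mm high, on a 150 mm long bolted foot plate, with a round well with a gear in the middle of its top and three threaded holes in its top face in the same pattern as the cover's holes. Origin at the centre of its underside; y points to its two-hole end, z up
- housing_face (a point): centre of the housing's flat top face, 60 mm above the bench, axes of the housing; the cover belongs with its x and y axes along these
- cover_hole0 (a point): centre of the cover's 16 mm hole in the +x corner of the two-hole (+y) end, at the plate's underside (x +26, y +41 mm from the plate's centre); belongs over housing_hole0
- cover_hole1 (a point): centre of the cover's 16 mm hole in the -x corner of the two-hole (+y) end, at the plate's underside (x -26, y +41 mm from the plate's centre); belongs over housing_hole1
- cover_hole2 (a point): centre of the cover's 16 mm hole in the middle of the one-hole (-y) end, at the plate's underside (x 0, y -41 mm from the plate's centre); belongs over housing_hole2
- housing_hole0 (a point): mouth of the housing's 8 mm threaded hole in the +x corner of the two-hole (+y) end of the top face (x +26, y +41 mm from its centre)
- housing_hole1 (a point): mouth of the housing's 8 mm threaded hole in the -x corner of the two-hole (+y) end of the top face (x -26, y +41 mm from its centre)
- housing_hole2 (a point): mouth of the housing's 8 mm threaded hole in the middle of the one-hole (-y) end of the top face (x 0, y -41 mm from its centre)
- jar: screw jar with a red lid, about 65 mm wide and 90 mm high, behind the work; bystander, origin at its foot
- tape: yellow tape measure, 65x81x33 mm; bystander, origin at its underside
- sanding: wooden sanding block, 45x110x35 mm; bystander, origin at its underside
- screw_box: small yellow and blue card box of screws, 55x85x45 mm; bystander, origin at its underside
- the_screwdriver: blue-handled screwdriver, 221 mm long, 30 mm thick, lying between mould and housing; bystander, origin at its underside

How it is judged:
On the way:
1. the cover is lifted clear of the mould in the gripper (z of cover in the frame of mould above 0.03 m and contact force between cover and mould below 0.05 N and contact force between the fingers and cover above 1 N), for 0.2 s.
At the end, for the whole second after the job is handed in: The cover is held still in the gripper (slower than 15 mm/s and 0.1 rad/s), level within 0.08 rad, its underside 10 to 32 mm above the housing's top face, touching neither housing nor mould; each of its three 16 mm holes is centred within 4 mm over its own 8 mm threaded hole (horizontal distance between cover_hole0 and housing_hole0 below 0.004 m and horizontal distance between cover_hole1 and housing_hole1 below 0.004 m and horizontal distance between cover_hole2 and housing_hole2 below 0.004 m and z of cover in the frame of housing_face between 0.01 and 0.032 m and angle between cover's own z axis and vertical below 0.08 rad and contact force between the fingers and cover above 1 N and contact force between cover and housing below 0.05 N and contact force between cover and mould below 0.05 N and linear speed of cover below 0.015 m/s and angular speed of cover below 0.1 rad/s); the arm keeps its last pose, push and grip.
It fails at once if the cover touches the housing (contact force between cover and housing above 0.5 N).
It fails at once if another thing on the bench is moved by more than 30 mm (distance of any of jar, tape, sanding, screw_box, the_screwdriver from where it was at the start of the episode above 0.03 m).
It also fails if it takes over 37 s, if anything falls off the work surface, if the arm or the gripper's body presses on something with over 40 N, if the wrist force passes 120 N, or if a joint passes its speed limit or range.

## Working session

There is one attempt and no reset: what is moved stays moved. The work goes in short steps, Python scripts to look and compute and a tool call to move; the robot and the scene stay as the last step left them, time stands still between calls to the robot, and variables do not carry over. Pictures are saved under pics/ and viewed, and the job is handed in when it is done.

Besides the shell and the picture viewer there is one more tool, called after "Call:" by a JSON object that holds its "method" and its "body". jog_arm: Moves the arm, as the interface text tells. Its arguments: {"type":"object","properties":{"commands":{"type":"array","items":{"type":"array","items":{"type":"number"}}},"gripper":{"type":"number"},"newtons":{"type":"number"}},"required":["commands"]}

```bash
mkdir -p pics; ls; python3 - <<'E'
from workcell import observe, grab_frame, camera_info, bot, nets
import cv2
s=observe();print(s)
for n in ("scene","top","wrist"):
    im=grab_frame(n);cv2.imwrite(f"pics/a_{n}.png",im[:,:,::-1]);print(n,camera_info(n))
print(bot.tip_extent)
E
```

```text
pics
{'clock': 0.0, 'qpos': array([-1.2702254 ,  0.52203364, -0.03632118,  1.59997765,  0.02119963,
        1.0210742 , -0.11278976]), 'qd': array([-7.06727134e-04, -1.80645229e-03,  1.63036109e-03,  1.53513062e-03,
        1.77336350e-05, -1.12468572e-04,  3.52509300e-05]), 'joint_efforts': array([-2.26238262e-03, -9.27099752e+01,  1.97868124e+00, -3.69929087e+01,
        1.76414702e-02,  8.11348145e-03,  3.85943770e-05]), 'position': array([0.22638333, 0.58223199, 0.24172442]), 'tool_rot': array([-1.49836964,  1.56968843, -1.86914644]), 'force': array([ 0.25939834,  0.16178418, -0.17945052]), 'moment': array([-0.05582177, -0.01877535,  0.01564404]), 'grip_width': 0.08552419735061283}
scene {'fov_y': 57.68693818905304, 'cx': 317.0080178398474, 'cy': 244.10991352309398, 'R': array([[ 0.79186479, -0.61052317,  0.01454692],
       [-0.3895426 , -0.5233055 , -0.75789703],
       [ 0.47032619,  0.59448533, -0.65221199]]), 't': array([-0.40028938,  0.30375133,  0.78732233])}
top {'fov_y': 49.61076585258554, 'cx': 324.41099017099043, 'cy': 241.31731666739196, 'R': array([[ 2.68799102e-01, -9.63196234e-01,  2.40940661e-04],
       [-9.12982188e-01, -2.54865569e-01, -3.18601737e-01],
       [ 3.06937401e-01,  8.54198862e-02, -9.47888641e-01]]), 't': array([-0.0890882 ,  0.54108253,  1.15609522])}
wrist {'fov_y': 65.70646984690485, 'cx': 322.36402947269914, 'cy': 238.60734744581612, 'tool_from_camera': array([[-2.18656259e-04, -3.07897608e-01,  9.51419474e-01,
        -1.30479517e-01],
       [ 9.99999855e-01,  4.01560504e-04,  3.59773744e-04,
        -6.66731986e-04],
       [-4.92825959e-04,  9.51419414e-01,  3.07897476e-01,
        -8.05966729e-02],
       [ 0.00000000e+00,  0.00000000e+00,  0.00000000e+00,
         1.00000000e+00]])}
0.011
```

View pics/a_scene.png

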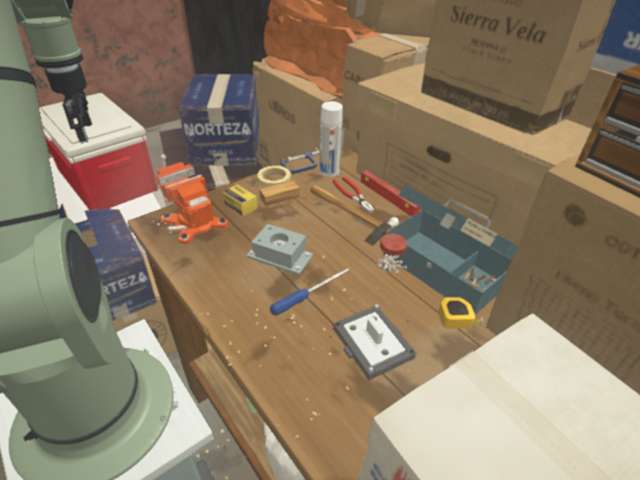

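View pics/a_top.png

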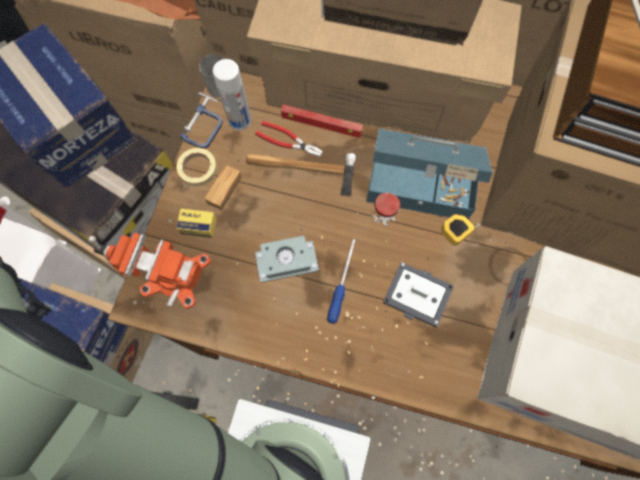

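View pics/a_wrist.png

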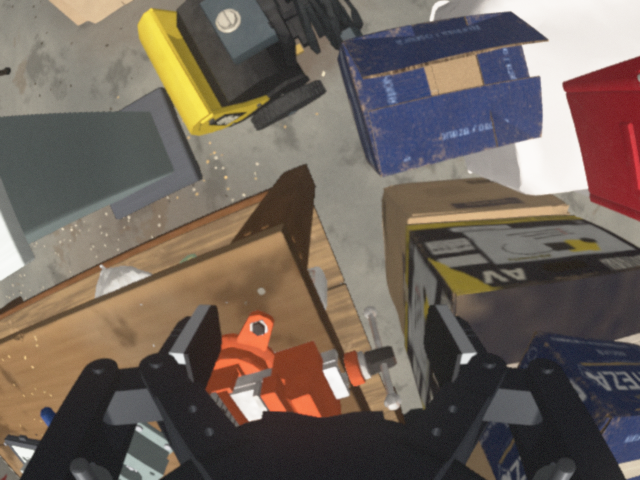

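The scene and top pictures show the housing near top (287,258), the mould with its cover near (418,292) and the screwdriver between them. The wrist view doesn't show the cover yet.

```bash
cat > h.py <<'E'
from workcell import observe, grab_frame, camera_info, bot, nets
import numpy as np, cv2
from scipy.spatial.transform import Rotation as Ro
def rot(s): return Ro.from_euler('xyz',s['tool_rot']).as_matrix()
def ray(cam,uv,s=None):
    c=camera_info(cam); f=240/np.tan(np.radians(c['fov_y'])/2)
    d=np.array([uv[0]-c['cx'],uv[1]-c['cy']])
    if cam=='wrist':
        r=np.hypot(*d); th=r/f
        v=np.array([*(d/max(r,1e-9)*np.sin(th)),np.cos(th)])
        T=c['tool_from_camera']; R=rot(s)
        return R@T[:3,3]+s['position'], R@T[:3,:3]@v
    v=np.array([*(d/f),1.]); return -c['R'].T@c['t'], c['R'].T@v
def atz(cam,uv,z,s=None):
    o,d=ray(cam,uv,s); return o+d*(z-o[2])/d[2]
def proj(cam,X,s=None):
    c=camera_info(cam); f=240/np.tan(np.radians(c['fov_y'])/2)
    if cam=='wrist':
        T=c['tool_from_camera']; p=rot(s).T@(np.array(X)-s['position']); p=T[:3,:3].T@(p-T[:3,3])
        r=np.hypot(p[0],p[1]); th=np.arctan2(r,p[2]); q=p[:2]/max(r,1e-9)*th*f
    else:
        p=c['R']@np.array(X)+c['t']; q=p[:2]/p[2]*f
    return q+[c['cx'],c['cy']]
Z=dict(cover_lug=.040,cover_hole0=.02,cover_hole1=.02,cover_hole2=.02,housing_hole0=.06,housing_hole1=.06,housing_hole2=.06,housing_face=.06)
E
python3 - <<'E'
from h import *
np.set_printoptions(precision=4,suppress=True)
for cam in("top","scene"):
    for n,z in list(Z.items())+[('mould',0),('jar',0),('tape',0),('screw_box',0),('the_screwdriver',0)]:
        for d in nets.pinpoint(cam,n)[:2]: print(cam,n,round(d['p'],2),np.round(d['location'],1),atz(cam,d['location'],z))
print(rot(observe()),observe()['clock'])
for n in("top","scene"):
    c=camera_info(n);print(-c['R'].T@c['t'])
E
```

```text
top cover_lug 0.57 [417.4 290.4] [ 0.5007 -0.1863  0.04  ]
top cover_hole0 0.79 [396.7 297.4] [ 0.4754 -0.1435  0.02  ]
top cover_hole0 0.77 [432.8 301.4] [ 0.4894 -0.2306  0.02  ]
top cover_hole1 0.79 [396.7 297.4] [ 0.4754 -0.1435  0.02  ]
top cover_hole1 0.77 [432.8 301.4] [ 0.4894 -0.2306  0.02  ]
top cover_hole2 0.79 [396.7 297.4] [ 0.4754 -0.1435  0.02  ]
top cover_hole2 0.77 [432.8 301.4] [ 0.4894 -0.2306  0.02  ]
top housing_hole0 0.87 [266.9 247.8] [0.5004 0.1931 0.06  ]
top housing_hole0 0.85 [301.1 251.6] [0.5136 0.1099 0.06  ]
top housing_hole1 0.87 [266.9 247.8] [0.5004 0.1931 0.06  ]
top housing_hole1 0.85 [301.1 251.6] [0.5136 0.1099 0.06  ]
top housing_hole2 0.87 [266.9 247.8] [0.5004 0.1931 0.06  ]
top housing_hole2 0.85 [301.1 251.6] [0.5136 0.1099 0.06  ]
top housing_face 0.82 [288.9 252.8] [0.5027 0.1376 0.06  ]
top mould 0.6 [420.4 292.1] [ 0.5094 -0.1989  0.    ]
top jar 0.76 [381.9 216.1] [ 0.6814 -0.0587  0.    ]
top jar 0.68 [265.6 248.8] [0.5137 0.2074 0.    ]
top tape 0.7 [457.4 228.2] [ 0.7013 -0.2556  0.    ]
top screw_box 0.62 [198.9 227. ] [0.5238 0.392
[... 900 characters left out ...]
0.8 [262.3 237.7] [0.469  0.1746 0.06  ]
scene housing_face 0.68 [276.5 238.5] [0.4953 0.1512 0.06  ]
scene housing_face 0.31 [307.8 292.6] [ 0.4489 -0.0396  0.06  ]
scene mould 0.64 [265.5 224.1] [0.5427 0.2827 0.    ]
scene mould 0.62 [372.7 344.3] [ 0.5031 -0.1934  0.    ]
scene jar 0.95 [387.  270.6] [ 0.683  -0.0531  0.    ]
scene jar 0.75 [274.3 238. ] [0.5291 0.2178 0.    ]
scene tape 0.74 [457.1 315.1] [ 0.708  -0.2492  0.    ]
scene screw_box 0.84 [240.3 207.6] [0.5259 0.3919 0.    ]
scene the_screwdriver 0.82 [306.9 292.7] [0.4804 0.0061 0.    ]
[[-0.      0.3624  0.932 ]
 [-0.      0.932  -0.3624]
 [-1.     -0.     -0.    ]] 1.45
[ 0.1631 -0.0467  1.2683]
[ 0.065  -0.5535  0.7495]
```

```bash
python3 - <<'E'
import cv2
im=cv2.imread("pics/a_top.png")
cv2.imwrite("pics/b.png",cv2.resize(im[215:345,240:460],None,fx=3.6,fy=3.6,interpolation=cv2.INTER_CUBIC))
E
```

```text
(no output)
```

View pics/b.png

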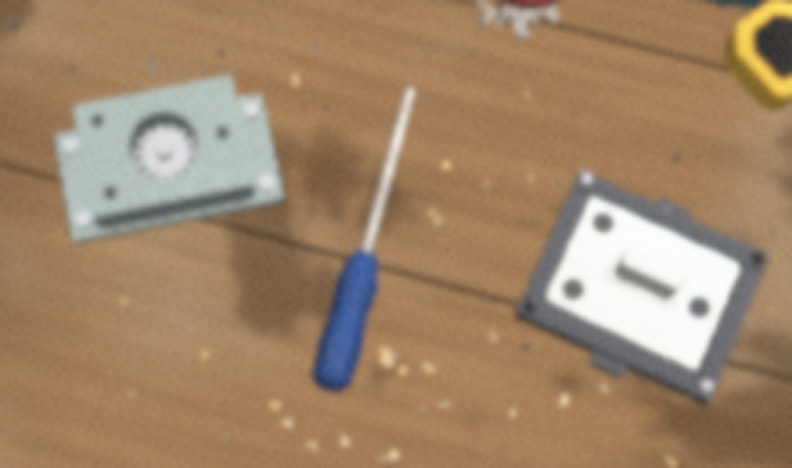

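The crop shows the cover's two holes at its left end, crop px (603,222) and (573,289), and one at (699,306). The housing has two at left, (97,121) and (110,193), and one at (223,132). I'll fit rigid poses from these points.

```bash
cat >> h.py <<'E'
M=np.array([[26,41],[-26,41],[0,-41]])/1000.
def fit(P):
    P=np.array(P)[:,:2]; best=None
    for perm in ([0,1,2],[1,0,2]):
        m=M[perm]; c=P.mean(0); A=m-m.mean(0); B=P-c
        th=np.arctan2((A[:,0]*B[:,1]-A[:,1]*B[:,0]).sum(),(A*B).sum())
        R=np.array([[np.cos(th),-np.sin(th)],[np.sin(th),np.cos(th)]])
        t=c-R@m.mean(0); e=np.linalg.norm(P-(m@R.T+t),axis=1)
        if best is None or e.max()<best[2].max(): best=(t,th,e,perm)
    return best
E
python3 - <<'E'
from h import *
np.set_printoptions(precision=4,suppress=True)
o=np.array([240,215])
for nm,z,p in(("cover",.02,[(603,222),(573,289),(699,306)]),("housing",.06,[(97,121),(110,193),(223,132)])):
    print(nm,fit([atz('top',np.array(q)/3.6+o,z) for q in p]))
E
```

```text
cover (array([ 0.5008, -0.193 ]), np.float64(-0.17602856430449648), array([0.0003, 0.0002, 0.0003]), [0, 1, 2])
housing (array([0.4947, 0.1442]), np.float64(0.4843167028300218), array([0.0002, 0.0003, 0.0002]), [0, 1, 2])
```

```bash
cat >> h.py <<'E'
def plan(target,yaw,n):
    """rows from the current pose: tool pointing down, tool y at yaw"""
    s=observe(); R=rot(s); p=s['position']; 
    yv=np.array([np.cos(yaw),np.sin(yaw),0]); x=np.array([0,0,-1.]); Rt=np.c_[x,yv,np.cross(x,yv)]
    rv=Ro.from_matrix(R.T@Rt).as_rotvec()
    dp=(np.array(target)-p)/n
    for i in range(n):
        Ri=R@Ro.from_rotvec(rv*i/n).as_matrix()
        print([*np.round(Ri.T@dp*1000,1).tolist(),*np.round(rv/n,4).tolist()],end=',')
    print('\n rot total',rv,'dp',dp*n)
E
python3 -c "
from h import *
plan([.495,.144,.23],.484,13)"
```

```text
[0.9, -24.0, 31.5, 0.0551, -0.0, 0.0],[0.9, -22.2, 32.7, 0.0551, -0.0, 0.0],[0.9, -20.3, 33.9, 0.0551, -0.0, 0.0],[0.9, -18.5, 35.0, 0.0551, -0.0, 0.0],[0.9, -16.5, 35.9, 0.0551, -0.0, 0.0],[0.9, -14.5, 36.8, 0.0551, -0.0, 0.0],[0.9, -12.4, 37.5, 0.0551, -0.0, 0.0],[0.9, -10.4, 38.2, 0.0551, -0.0, 0.0],[0.9, -8.2, 38.7, 0.0551, -0.0, 0.0],[0.9, -6.1, 39.1, 0.0551, -0.0, 0.0],[0.9, -3.9, 39.4, 0.0551, -0.0, 0.0],[0.9, -1.8, 39.5, 0.0551, -0.0, 0.0],[0.9, 0.4, 39.6, 0.0551, -0.0, 0.0],
 rot total [ 7.15969038e-01 -1.04406835e-05  4.95648226e-05] dp [ 0.26852197 -0.43851237 -0.01226834]
```

Call:
{"method": "jog_arm", "body": {"commands": [[1, -24, 31.5, 0.055, 0, 0], [1, -22, 32.5, 0.055, 0, 0], [1, -20.5, 34, 0.055, 0, 0], [1, -18.5, 35, 0.055, 0, 0], [1, -16.5, 36, 0.055, 0, 0], [1, -14.5, 37, 0.055, 0, 0], [1, -12.5, 37.5, 0.055, 0, 0], [1, -10.5, 38, 0.055, 0, 0], [1, -8, 38.5, 0.055, 0, 0], [1, -6, 39, 0.055, 0, 0], [1, -4, 39.5, 0.055, 0, 0], [1, -2, 39.5, 0.055, 0, 0], [1, 0.5, 39.5, 0.055, 0, 0], [0, 0, 0, 0, 0, 0]]}}

```text
clock: 2.85
position: [0.4989, 0.1249, 0.2288]
tool_rot: [2.049, 1.566, 0.936]
force: [-0.8, 1.2, -0.9]
grip_width: 0.0855
```

```bash
python3 - <<'E'
from h import *
s=observe();im=grab_frame('wrist');cv2.imwrite('pics/c.png',im[:,:,::-1])
print(s['position'],rot(s).round(3).tolist(),abs(s['qd']).max())
for n in('housing_hole0','housing_face'):
    for d in nets.pinpoint('wrist',n): print(n,round(d['p'],2),np.round(d['location'],1),atz('wrist',d['location'],.06,s))
E
```

```text
[0.49890708 0.1248713  0.22877786] [[0.003, 0.897, 0.442], [0.004, 0.442, -0.897], [-1.0, 0.004, -0.002]] 0.05542347184728876
housing_hole0 0.85 [361.4 144.6] [0.49861522 0.1943066  0.06      ]
housing_hole0 0.81 [336.2 237.5] [0.51562388 0.11556611 0.06      ]
housing_hole0 0.78 [303.  149.6] [0.45853043 0.16979408 0.06      ]
housing_face 0.59 [333.9 195.2] [0.49750746 0.14720362 0.06      ]
```

View pics/c.png

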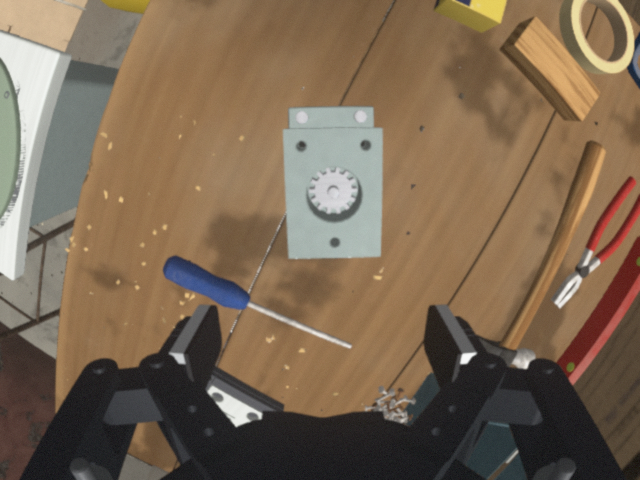

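The wrist view shows the housing holes near (301,146), (366,145) and (334,242). The network is a few px off, so I'll use dark-blob centroids.

```bash
cat >> h.py <<'E'
def dark(im,uv,w=9):
    g=cv2.cvtColor(im,cv2.COLOR_RGB2GRAY).astype(float); u,v=map(int,np.round(uv))
    for _ in range(3):
        p=g[v-w:v+w+1,u-w:u+w+1]; bg=np.median(p); wt=np.clip(bg-p-0.35*(bg-p.min()),0,None)
        yy,xx=np.mgrid[-w:w+1,-w:w+1]; c=np.array([u+(wt*xx).sum()/wt.sum(),v+(wt*yy).sum()/wt.sum()])
        u,v=map(int,np.round(c))
    return c
E
python3 - <<'E'
from h import *
im=cv2.imread('pics/c.png')[:,:,::-1].copy(); s=observe()
s['position']=np.array([0.49890708,0.1248713,0.22877786]) 
print(observe()['position'],observe()['clock'])
q=[dark(im,u) for u in((301,146),(366,145),(334,242))];print(q)
for ss in(s,observe()):
  print(fit([atz('wrist',a,.06,ss) for a in q]))
  plan([.5,-.165,.20],-.176,12)
E
```

```text
[0.49679487 0.12997545 0.22862478] 3.0
[array([301.04136993, 145.36838016]), array([365.09621109, 144.5016907 ]), array([334.45644438, 241.93222961])]
(array([0.49685182, 0.14793898]), np.float64(0.48651883339825686), array([0.00031592, 0.00035574, 0.00017198]), [1, 0, 2])
[2.2, -10.8, 22.1, 0.0535, -0.0005, -0.0002],[2.3, -9.6, 22.6, 0.0535, -0.0005, -0.0002],[2.3, -8.4, 23.1, 0.0535, -0.0005, -0.0002],[2.3, -7.2, 23.5, 0.0535, -0.0005, -0.0002],[2.3, -5.9, 23.9, 0.0535, -0.0005, -0.0002],[2.3, -4.6, 24.2, 0.0535, -0.0005, -0.0002],[2.3, -3.3, 24.4, 0.0535, -0.0005, -0.0002],[2.3, -2.0, 24.5, 0.0535, -0.0005, -0.0002],[2.3, -0.7, 24.6, 0.0535, -0.0005, -0.0002],[2.4, 0.6, 24.6, 0.0535, -0.0005, -0.0002],[2.4, 2.0, 24.5, 0.0535, -0.0005, -0.0002],[2.4, 3.3, 24.4, 0.0535, -0.0005, -0.0002],
 rot total [ 0.64230935 -0.00549033 -0.00229692] dp [ 0.00320513 -0.29497545 -0.02862478]
(array([0.49472482, 0.15306086]), np.float64(0.4865188333982574), array([0.00033128, 0.0003729 , 0.00019961]), [1, 0, 2])
[2.2, -10.8, 22.1, 0.0535, -0.0005, -0.0002],[2.3, -9.6, 22.6, 0.0535, -0.0005, -0.0002],[2.3, -8.4, 23.1, 0.0535, -0.0005, -0.0002],[2.3, -7.2, 23.5, 0.0535, -0.0005, -0.0002],[2.3, -5.9, 23.9, 0.0535, -0.0005, -0.0002],[2.3, -4.6, 24.2, 0.0535, -0.0005, -0.0002],[2.3, -3.3, 24.4, 0.0535, -0.0005, -0.0002],[2.3, -2.0, 24.5, 0.0535, -0.0005, -0.0002],[2.3, -0.7, 24.6, 0.0535, -0.0005, -0.0002],[2.4, 0.6, 24.6, 0.0535, -0.0005, -0.0002],[2.4, 2.0, 24.5, 0.0535, -0.0005, -0.0002],[2.4, 3.3, 24.4, 0.0535, -0.0005, -0.0002],
 rot total [ 0.64230935 -0.00549033 -0.00229692] dp [ 0.00320513 -0.29497545 -0.02862478]
```

```bash
python3 - <<'E'
from h import *
grab_frame('wrist')
s=observe();im=grab_frame('wrist');cv2.imwrite('pics/d.png',im[:,:,::-1])
print(s['position'],abs(s['qd']).max(),observe()['position'])
q=[dark(im,u) for u in((301,152),(366,151),(334,249))];print(q)
print(fit([atz('wrist',a,.06,s) for a in q]))
plan([.5,-.165,.20],-.176,12)
E
```

```text
[0.4965697  0.1305332  0.22863331] 0.012441322483919064 [0.49650997 0.13073448 0.22864659]
[array([301.38947194, 153.18713052]), array([365.23063737, 152.95374502]), array([333.66672817, 249.25845633])]
(array([0.49726618, 0.14765844]), np.float64(0.4774611409584635), array([0.00033419, 0.00038167, 0.00021941]), [1, 0, 2])
[2.2, -10.9, 22.1, 0.0537, -0.0005, -0.0002],[2.3, -9.7, 22.7, 0.0537, -0.0005, -0.0002],[2.3, -8.4, 23.2, 0.0537, -0.0005, -0.0002],[2.3, -7.2, 23.6, 0.0537, -0.0005, -0.0002],[2.3, -5.9, 23.9, 0.0537, -0.0005, -0.0002],[2.3, -4.6, 24.2, 0.0537, -0.0005, -0.0002],[2.3, -3.3, 24.4, 0.0537, -0.0005, -0.0002],[2.3, -2.0, 24.6, 0.0537, -0.0005, -0.0002],[2.3, -0.7, 24.6, 0.0537, -0.0005, -0.0002],[2.4, 0.7, 24.6, 0.0537, -0.0005, -0.0002],[2.4, 2.0, 24.6, 0.0537, -0.0005, -0.0002],[2.4, 3.3, 24.4, 0.0537, -0.0005, -0.0002],
 rot total [ 0.64393294 -0.00560213 -0.00227132] dp [ 0.00349003 -0.29573448 -0.02864659]
```

Call:
{"method": "jog_arm", "body": {"commands": [[2, -11, 22, 0.054, 0, 0], [2, -9.5, 22.5, 0.054, 0, 0], [2, -8.5, 23, 0.054, 0, 0], [2, -7, 23.5, 0.054, 0, 0], [2, -6, 24, 0.054, 0, 0], [2, -4.5, 24, 0.054, 0, 0], [2, -3.5, 24, 0.054, 0, 0], [2, -2, 24, 0.054, 0, 0], [2, -1, 24, 0.054, 0, 0], [2, 0.5, 24, 0.054, 0, 0], [2, 2, 24, 0.054, 0, 0], [2, 3, 24, 0.05, 0, 0], [0, 0, 0, 0, 0, 0], [0, 0, 0, 0, 0, 0], [0, 0, 0, 0, 0, 0]]}}

```text
clock: 4.6
position: [0.4884, -0.1788, 0.2017]
tool_rot: [3.007, 1.564, 1.217]
force: [0.4, -0.1, 0.6]
grip_width: 0.0856
```

```bash
python3 - <<'E'
from h import *
s=observe();im=grab_frame('wrist');cv2.imwrite('pics/e.png',im[:,:,::-1])
print(s['position'],rot(s).round(3).tolist(),abs(s['qd']).max())
print([proj('wrist',[*( (lambda t,a:t+np.array([[np.cos(a),-np.sin(a)],[np.sin(a),np.cos(a)]])@m)(np.array([.5008,-.193]),-.176,m)),.02],s) for m in M])
for n in('cover_hole0','cover_lug'):
    for d in nets.pinpoint('wrist',n): print(n,round(d['p'],2),np.round(d['location'],1),atz('wrist',d['location'],Z[n],s))
E
```

```text
[ 0.48839282 -0.17875907  0.20172862] [[0.002, 0.976, -0.218], [0.006, -0.218, -0.976], [-1.0, 0.001, -0.007]] 0.004968188897572656Traceback (most recent call last):
  File "<stdin>", line 4, in <module>
TypeError: <lambda>() takes 2 positional arguments but 3 were given
```

View pics/e.png

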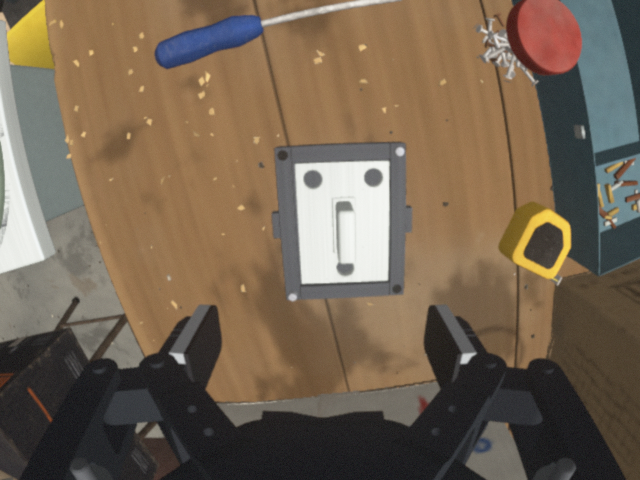

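The cover holes show near (313,179), (373,177) and (345,268). The third is partly cut by the lug.

```bash
python3 - <<'E'
from h import *
s=observe();im=cv2.imread('pics/e.png')[:,:,::-1].copy()
q=[dark(im,u,12) for u in((313,179),(373,177),(345,269))];print(q)
P=[atz('wrist',a,.02,s) for a in q];print(fit(P))
a,b=P[1][:2],P[0][:2]
x=(a-b);print('pair dist',np.hypot(*x),'yaw',np.arctan2(x[1],x[0]), 'centre',(a+b)/2-.041*np.array([-x[1],x[0]])/np.hypot(*x))
t,th=fit(P)[:2]
t=np.array(t)
print('lug top/bottom px', proj('wrist',[*t,.06],s),proj('wrist',[*t,.02],s))
plan([*t,.10],th,6)
E
```

```text
[array([312.30439352, 178.77472624]), array([372.82230344, 176.94456238]), array([344.62172838, 268.256836  ])]
(array([ 0.50343952, -0.19023504]), np.float64(-0.18173362469189952), array([0.00028623, 0.00028632, 0.00027928]), [1, 0, 2])
pair dist 0.05150017394148461 yaw -0.18172511623231002 centre [ 0.50346517 -0.19009777]
lug top/bottom px [346.66550194 238.20087239] [343.7893013  224.42808405]
[16.9, 2.8, 1.5, -0.0062, -0.0011, -0.0002],[17.0, 2.8, 1.5, -0.0062, -0.0011, -0.0002],[17.0, 2.8, 1.5, -0.0062, -0.0011, -0.0002],[17.0, 2.8, 1.5, -0.0062, -0.0011, -0.0002],[17.0, 2.8, 1.5, -0.0062, -0.0011, -0.0002],[17.0, 2.8, 1.5, -0.0062, -0.0011, -0.0002],
 rot total [-0.03705628 -0.00670345 -0.00103849] dp [ 0.01496312 -0.01175318 -0.10174079]
```

Call:
{"method": "jog_arm", "body": {"commands": [[17, 3, 1.5, -0.006, -0.001, 0], [17, 3, 1.5, -0.006, -0.001, 0], [17, 3, 1.5, -0.006, -0.001, 0], [17, 3, 1.5, -0.006, -0.001, 0], [17, 3, 1.5, -0.006, -0.001, 0], [17, 3, 1.5, -0.006, -0.001, 0], [0, 0, 0, 0, 0, 0], [0, 0, 0, 0, 0, 0]]}}

```text
clock: 5.45
position: [0.5072, -0.1844, 0.0977]
tool_rot: [2.313, 1.566, 0.572]
force: [-0.1, -1.4, 0.3]
grip_width: 0.0851
```

```bash
python3 - <<'E'
from h import *
s=observe();im=grab_frame('wrist');cv2.imwrite('pics/f.png',im[:,:,::-1])
print(s['clock'],s['position'],rot(s).round(3).tolist(),abs(s['qd']).max())
t=[.5034,-.1902]
print([proj('wrist',[*t,.06],s)])
plan([*t,.039],-.1817,5)
E
```

```text
5.45 [ 0.5071845 -0.1844264  0.0976616] [[0.004, 0.985, -0.17], [0.003, -0.17, -0.985], [-1.0, 0.004, -0.003]] 0.011561197536338127
[array([319.91658381, 296.51426239])]
[11.7, -0.6, 1.3, 0.0022, -0.0007, -0.0008],[11.7, -0.6, 1.3, 0.0022, -0.0007, -0.0008],[11.7, -0.6, 1.3, 0.0022, -0.0007, -0.0008],[11.7, -0.6, 1.3, 0.0022, -0.0007, -0.0008],[11.7, -0.5, 1.3, 0.0022, -0.0007, -0.0008],
 rot total [ 0.01113786 -0.00359172 -0.00389083] dp [-0.00380261 -0.00588392 -0.05874373]
```

View pics/f.png

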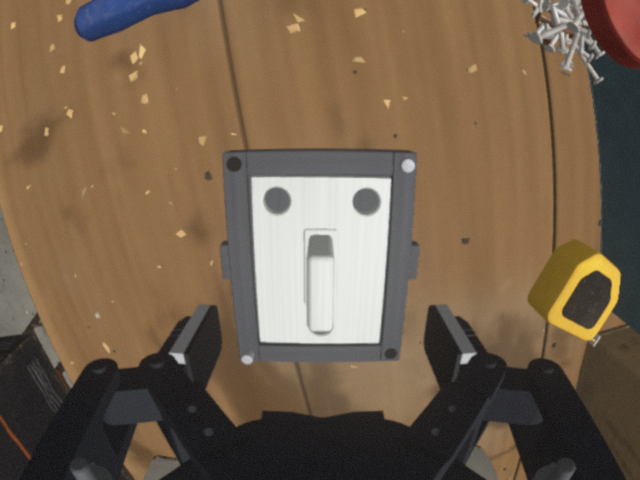

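The lug top is centred near (320,291), against a prediction of (320,296), so the fit holds. Descending to the grasp.

Call:
{"method": "jog_arm", "body": {"commands": [[12, -0.6, 1, 0.002, -0.0007, -0.0008], [12, -0.6, 1, 0.002, -0.0007, -0.0008], [12, -0.6, 1, 0.002, -0.0007, -0.0008], [12, -0.6, 1, 0.002, -0.0007, -0.0008], [11, -0.6, 1, 0.002, -0.0007, -0.0008], [0, 0, 0, 0, 0, 0], [0, 0, 0, 0, 0, 0]]}}

```text
clock: 6.2
position: [0.5034, -0.1886, 0.0346]
tool_rot: [1.7, 1.57, -0.052]
force: [0.6, -1.0, -0.3]
grip_width: 0.0853
```

```bash
python3 - <<'E'
from h import *
s=observe();im=grab_frame('wrist');cv2.imwrite('pics/g.png',im[:,:,::-1])
print(s['clock'],s['position'],rot(s).round(3).tolist(),s['force'])
plan([.5034,-.1897,.039],-.1817,2)
E
```

```text
6.2 [ 0.50344395 -0.18859612  0.03457521] [[0.001, 0.984, -0.18], [-0.0, -0.18, -0.984], [-1.0, 0.001, -0.0]] [ 0.64382781 -1.01937881 -0.3422631 ]
[-2.2, 0.1, 0.6, 0.0003, -0.0, -0.0003],[-2.2, 0.1, 0.6, 0.0003, -0.0, -0.0003],
 rot total [ 5.27845047e-04 -8.57679258e-05 -6.55377090e-04] dp [ 7.90126057e-06 -1.15320602e-03  4.37002615e-03]
```

View pics/g.png

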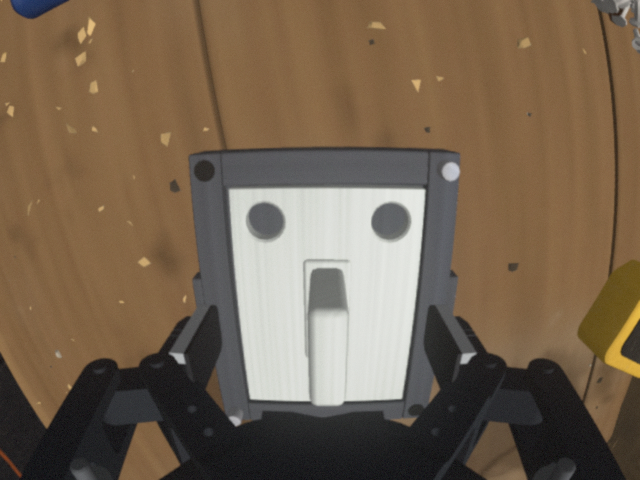

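The lug stands between the open fingers, centred near column 328. I'll rise 4 mm for tip clearance and close.

Call:
{"method": "jog_arm", "body": {"commands": [[-2.5, 0, 0.5, 0, 0, 0], [-2, 0, 0.5, 0, 0, 0], [0, 0, 0, 0, 0, 0], [0, 0, 0, 0, 0, 0], [0, 0, 0, 0, 0, 0], [0, 0, 0, 0, 0, 0], [0, 0, 0, 0, 0, 0], [0, 0, 0, 0, 0, 0]], "gripper": 255, "newtons": 70}}

```text
clock: 7.05
position: [0.5043, -0.1898, 0.0414]
tool_rot: [1.563, 1.567, -0.189]
force: [0.1, -0.6, 0.9]
grip_width: 0.013
```

Call:
{"method": "jog_arm", "body": {"commands": [[-4, 0, 0, 0, 0, 0], [-8, 0, 0, 0, 0, 0], [-12, 0, 0, 0, 0, 0], [-16, 0, 0, 0, 0, 0], [-18, 0, 0, 0, 0, 0], [-18, 0, 0, 0, 0, 0], [-16, 0, 0, 0, 0, 0], [-10, 0, 0, 0, 0, 0], [0, 0, 0, 0, 0, 0], [0, 0, 0, 0, 0, 0]]}}

```text
clock: 8.05
position: [0.5034, -0.1895, 0.1528]
tool_rot: [1.706, 1.566, -0.046]
force: [-0.5, 0.5, -2.2]
grip_width: 0.0131
```

```bash
python3 - <<'E'
from h import *
s=observe();im=grab_frame('wrist');cv2.imwrite('pics/i.png',im[:,:,::-1])
print(s['clock'],s['position'],rot(s).round(3).tolist(),s['force'],s['grip_width'])
E
```

```text
8.05 [ 0.50343403 -0.18949447  0.15277643] [[0.005, 0.984, -0.18], [-0.0, -0.18, -0.984], [-1.0, 0.005, -0.001]] [-0.5103349   0.49345467 -2.24376425] 0.01306167608476842
```

View pics/i.png

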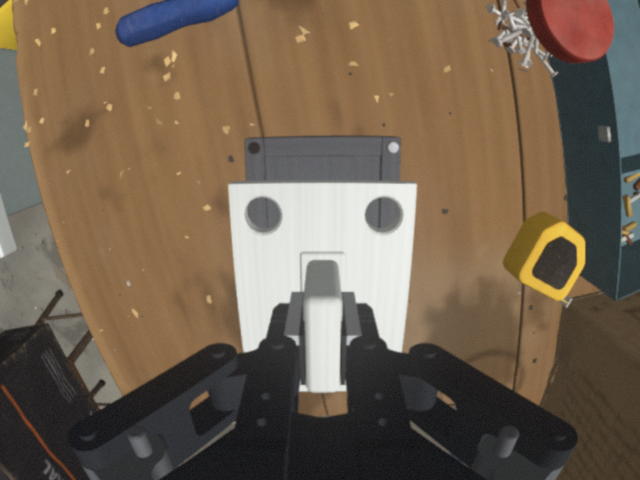

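Lifted clear of the mould, with the lug in the pads. The rear plate corners are near (229,184) and (416,184), the holes near (264,214) and (384,214). Next I'll fit the hole rims to get the cover's pose in the tool frame.

```bash
cat >> h.py <<'E'
def toolray(uv):
    c=camera_info('wrist'); f=240/np.tan(np.radians(c['fov_y'])/2)
    d=np.atleast_2d(uv)-[c['cx'],c['cy']]; r=np.hypot(d[:,0],d[:,1])[:,None]; th=r/f
    v=np.c_[d/r*np.sin(th),np.cos(th)]; T=c['tool_from_camera']
    return T[:3,3],v@T[:3,:3].T
def toolplane(uv,x):
    o,v=toolray(uv); return o+v*((x-o[0])/v[:,:1])
def rim(im,uv):
    g=cv2.cvtColor(im,cv2.COLOR_RGB2GRAY); u,v=map(int,uv); w=30
    m=(g[v-w:v+w+1,u-w:u+w+1]<165).astype(np.uint8)
    n,l=cv2.connectedComponents(m); k=l[w,w]
    c=max(cv2.findContours((l==k).astype(np.uint8),cv2.RETR_EXTERNAL,cv2.CHAIN_APPROX_NONE)[0],key=cv2.contourArea)
    return c[:,0,:].astype(float)+[u-w,v-w]
def circ(p):
    A=np.c_[2*p,np.ones(len(p))]; s=np.linalg.lstsq(A,(p**2).sum(1),rcond=None)[0]
    return s[:2],np.sqrt(s[2]+s[0]**2+s[1]**2)
E
python3 - <<'E'
from h import *
np.set_printoptions(precision=4,suppress=True)
s=observe(); im=cv2.imread('pics/i.png')[:,:,::-1].copy()
C=[rim(im,u) for u in((264,214),(384,214))]
for x in (.0194,.0214,.0234):
    r=[circ(toolplane(c,x)[:,1:]) for c in C]
    h1,h0=r[0][0],r[1][0]; d=h0-h1
    ex=d/np.hypot(*d); ey=np.array([ex[1],-ex[0]])  # cover y ~ -tool z
    print(x,r,'dist',np.hypot(*d),'ang',np.arctan2(d[1],d[0]),'centre(y,z)',(h0+h1)/2-.041*ey)
E
```

```text
0.0194 [(array([-0.0265, -0.0407]), np.float64(0.007609746029427378)), (array([ 0.024 , -0.0408]), np.float64(0.007705985781848271))] dist 0.05051365514658828 ang -0.00120520540966756 centre(y,z) [-0.0012  0.0002]
0.0214 [(array([-0.0269, -0.0402]), np.float64(0.007711285126096374)), (array([ 0.0243, -0.0403]), np.float64(0.0078088090340572925))] dist 0.051187673818590865 ang -0.0012052054096685038 centre(y,z) [-0.0012  0.0008]
0.0234 [(array([-0.0272, -0.0397]), np.float64(0.007812824222764383)), (array([ 0.0247, -0.0398]), np.float64(0.007911632286268002))] dist 0.05186169249059367 ang -0.0012052054096690161 centre(y,z) [-0.0012  0.0013]
```

```bash
python3 -c "
from h import *
plan([.498,.149,.145],.479,16)"
```

```text
[0.5, -4.2, -20.8, -0.0413, 0.0001, -0.0003],[0.5, -3.3, -20.9, -0.0413, 0.0001, -0.0003],[0.5, -2.4, -21.0, -0.0413, 0.0001, -0.0003],[0.5, -1.6, -21.1, -0.0413, 0.0001, -0.0003],[0.5, -0.7, -21.2, -0.0413, 0.0001, -0.0003],[0.5, 0.2, -21.2, -0.0413, 0.0001, -0.0003],[0.5, 1.1, -21.1, -0.0413, 0.0001, -0.0003],[0.5, 1.9, -21.1, -0.0413, 0.0001, -0.0003],[0.5, 2.8, -21.0, -0.0413, 0.0001, -0.0003],[0.5, 3.7, -20.8, -0.0413, 0.0001, -0.0003],[0.5, 4.5, -20.7, -0.0413, 0.0001, -0.0003],[0.5, 5.4, -20.5, -0.0413, 0.0001, -0.0003],[0.5, 6.2, -20.2, -0.0413, 0.0001, -0.0003],[0.5, 7.0, -20.0, -0.0413, 0.0001, -0.0003],[0.5, 7.9, -19.6, -0.0413, 0.0001, -0.0003],[0.5, 8.7, -19.3, -0.0413, 0.0001, -0.0003],
 rot total [-0.66047888  0.00101595 -0.00483309] dp [-0.00541424  0.33855985 -0.00761957]
```

Call:
{"method": "jog_arm", "body": {"commands": [[0, -2, -11, -0.02, 0, 0], [0, -4, -21, -0.041, 0, 0], [0, -3, -21, -0.041, 0, 0], [0, -2, -21, -0.041, 0, 0], [0, -1, -21, -0.041, 0, 0], [0, 0, -21, -0.041, 0, 0], [0, 1, -21, -0.041, 0, 0], [0, 2, -21, -0.041, 0, 0], [0, 3, -21, -0.041, 0, 0], [0, 3.5, -21, -0.041, 0, 0], [0, 4.5, -20.5, -0.041, 0, 0], [0, 5.5, -20.5, -0.041, 0, 0], [0, 6, -20, -0.041, 0, 0], [0, 7, -20, -0.041, 0, 0], [0, 8, -19.5, -0.041, 0, 0], [0, 6, -15, -0.03, 0, 0], [0, 2, -6, -0.015, 0, 0], [0, 0, 0, 0, 0, 0], [0, 0, 0, 0, 0, 0], [0, 0, 0, 0, 0, 0]]}}

```text
clock: 10.1
position: [0.4848, 0.1626, 0.1413]
tool_rot: [-1.928, 1.555, -2.994]
force: [-1.1, -0.1, -2.9]
grip_width: 0.013
```

```bash
python3 - <<'E'
from h import *
s=observe();im=grab_frame('wrist');cv2.imwrite('pics/j.png',im[:,:,::-1])
print(s['clock'],s['position'],rot(s).round(3).tolist(),s['force'],s['grip_width'],abs(s['qd']).max())
plan([.498,.149,.145],.479,4)
E
```

```text
10.1 [0.48482322 0.16259692 0.14128945] [[-0.015, 0.875, 0.483], [-0.002, 0.483, -0.876], [-1.0, -0.015, -0.005]] [-1.09876309 -0.11539692 -2.9221752 ] 0.013005263381058584 0.007819203567929598
[-1.0, 1.2, 4.5, 0.0062, -0.0013, 0.0037],[-1.0, 1.3, 4.5, 0.0062, -0.0013, 0.0037],[-0.9, 1.3, 4.5, 0.0062, -0.0013, 0.0037],[-0.9, 1.3, 4.5, 0.0062, -0.0013, 0.0037],
 rot total [ 0.02490425 -0.00514523  0.01462501] dp [ 0.01313288 -0.01346122  0.00370317]
```

View pics/j.png

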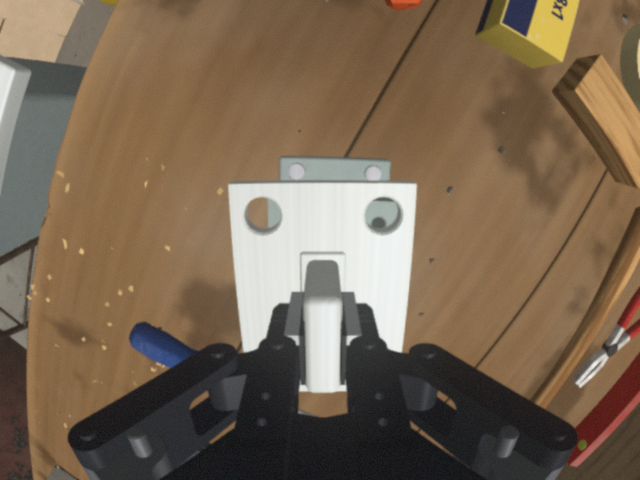

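Overshot by about 19 mm: the housing's edge shows through the left hole and one threaded hole at (379,223) through the right. I'll correct this.

Call:
{"method": "jog_arm", "body": {"commands": [[0, 1, 4, 0.006, -0.001, 0.0035], [0, 1, 4.5, 0.006, -0.001, 0.0035], [0, 1.5, 4.5, 0.006, -0.001, 0.0035], [0, 1.5, 4.5, 0.006, -0.001, 0.004], [0, 0, 0, 0, 0, 0], [0, 0, 0, 0, 0, 0], [0, 0, 0, 0, 0, 0]]}}

```text
clock: 10.85
position: [0.4994, 0.146, 0.1414]
tool_rot: [1.63, 1.569, 0.533]
force: [-0.2, 0.6, -1.7]
grip_width: 0.0131
```

```bash
python3 - <<'E'
from h import *
s=observe();im=grab_frame('wrist');cv2.imwrite('pics/k.png',im[:,:,::-1])
print(s['clock'],s['position'],rot(s).round(4).tolist(),s['force'],s['grip_width'],abs(s['qd']).max())
plan([.498,.149,.127],.479,4)
E
```

```text
10.85 [0.49935391 0.14595209 0.14139805] [[0.0013, 0.89, 0.456], [0.0008, 0.456, -0.89], [-1.0, 0.0015, -0.0001]] [-0.22648653  0.61910313 -1.67982815] 0.01306100506771184 0.0014470968526361704
[3.6, 0.0, -0.8, -0.0013, -0.0, -0.0004],[3.6, 0.1, -0.8, -0.0013, -0.0, -0.0004],[3.6, 0.1, -0.8, -0.0013, -0.0, -0.0004],[3.6, 0.1, -0.8, -0.0013, -0.0, -0.0004],
 rot total [-0.00537001 -0.00013122 -0.00140535] dp [-0.00128618  0.00298035 -0.01436089]
```

View pics/k.png

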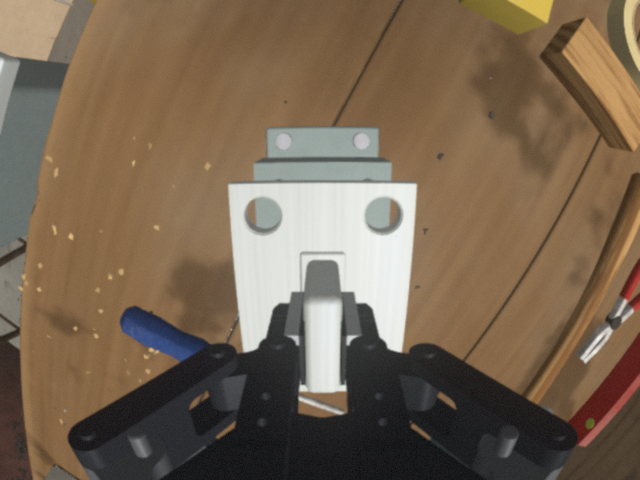

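Laterally the cover edge and housing edge are both centred at column ~322. I'll lower to about 20 mm above the face.

Call:
{"method": "jog_arm", "body": {"commands": [[5, 0, -1, -0.001, 0, 0], [6, 0, -1, -0.001, 0, 0], [6, 0, -0.5, -0.001, 0, 0], [5, 0, -0.5, -0.001, 0, 0], [3, 0, 0, -0.001, 0, 0], [0, 0, 0, 0, 0, 0], [0, 0, 0, 0, 0, 0], [0, 0, 0, 0, 0, 0]]}}

```text
clock: 11.7
position: [0.4973, 0.1494, 0.1135]
tool_rot: [2.455, 1.57, 1.364]
force: [0.0, 0.9, -1.3]
grip_width: 0.0129
```

```bash
python3 - <<'E'
from h import *
s=observe();im=grab_frame('wrist');cv2.imwrite('pics/l.png',im[:,:,::-1])
for n in('top','scene'): cv2.imwrite(f'pics/l_{n}.png',grab_frame(n)[:,:,::-1])
print(s['clock'],s['position'],rot(s).round(4).tolist(),s['force'],s['grip_width'],abs(s['qd']).max())
cv2.imwrite('pics/l2.png',cv2.resize(im[110:270,200:440],None,fx=3.2,fy=3.2,interpolation=cv2.INTER_CUBIC)[:,:,::-1])
a=.479;R=np.array([[np.cos(a),-np.sin(a)],[np.sin(a),np.cos(a)]])
for nm,m,z in (('h0',M[0],.06),('h1',M[1],.06),('c+',[.04,.055],.06),('c-',[-.04,.055],.06)): print(nm,proj('wrist',[*(R@m+[.4973,.1477]),z],s))
plan([.498,.149,.111],.479,2)
E
```

```text
11.7 [0.49728268 0.14944057 0.11350627] [[0.0001, 0.8869, 0.4619], [0.0005, 0.4619, -0.8869], [-1.0, 0.0003, -0.0004]] [ 0.01971275  0.92601706 -1.29972147] 0.01294866940012745 0.0022669776932175015
h0 [374.87941119 202.85157335]
h1 [272.77472994 202.66052995]
c+ [403.00452117 176.28380352]
c- [244.70410557 175.95258425]
[1.3, 0.2, 0.4, 0.0006, -0.0002, -0.0002],[1.3, 0.2, 0.4, 0.0006, -0.0002, -0.0002],
 rot total [ 0.00126402 -0.00039422 -0.00049493] dp [ 0.00069927 -0.00047378 -0.00259737]
```

View pics/l2.png

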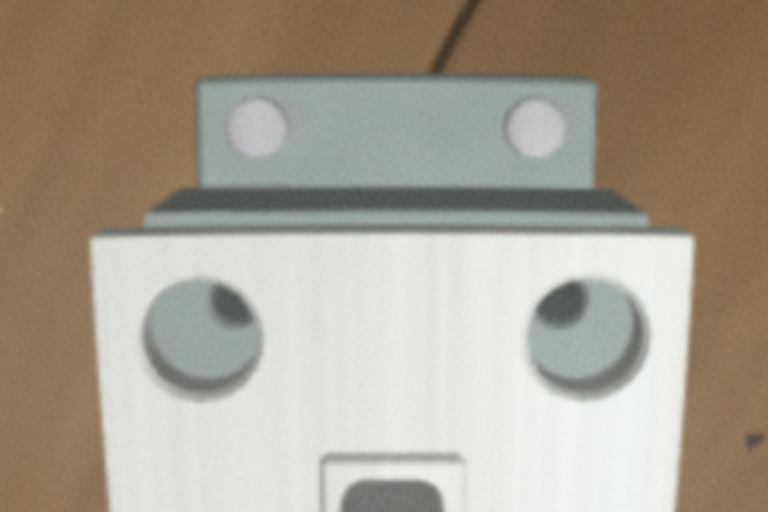

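The threaded holes are partly visible through both plate holes, at crop (235,303) and (562,302). That gives px (273.4,204.7) and (375.6,204.4), against (272.8,202.7) and (374.9,202.9) predicted. I'll compute the relative offset within this one image.

```bash
python3 - <<'E'
from h import *
np.set_printoptions(precision=4,suppress=True)
im=cv2.imread('pics/l.png')[:,:,::-1].copy()
C=[rim(im,u) for u in((264,215),(384,215))]
H=toolplane([(273.4,204.7),(375.6,204.4)],.0535)[:,1:]
print('thread',H)
for x in(.0214,.0234):
    r=[circ(toolplane(c,x)[:,1:]) for c in C]; print(x,r,[a[0]-b for a,b in zip(r,H)])
E
```

```text
thread [[-0.0265 -0.0384]
 [ 0.0256 -0.0386]]
0.0214 [(array([-0.0266, -0.0408]), np.float64(0.015142893322252611)), (array([ 0.0248, -0.0409]), np.float64(0.015096574911480929))] [array([-0.0001, -0.0024]), array([-0.0008, -0.0023])]
0.0234 [(array([-0.0269, -0.0403]), np.float64(0.01534229849532286)), (array([ 0.0252, -0.0404]), np.float64(0.015295370152848481))] [array([-0.0004, -0.0019]), array([-0.0005, -0.0018])]
```

```bash
python3 - <<'E'
import cv2
a=cv2.resize(cv2.imread("pics/l_scene.png")[200:290,220:340],None,fx=5,fy=5,interpolation=cv2.INTER_CUBIC)
cv2.imwrite("pics/m.png",a)
E
```

```text
(no output)
```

View pics/m.png

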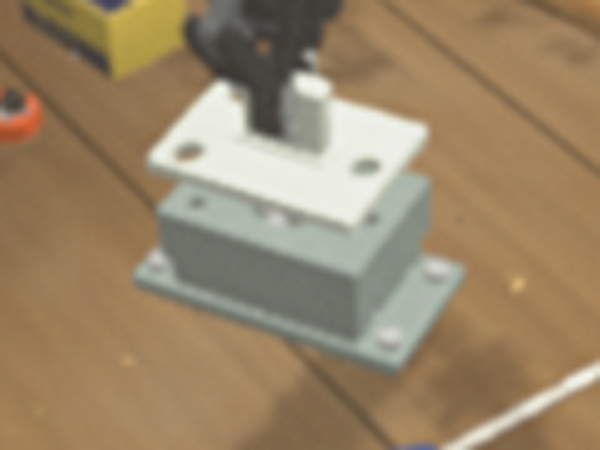

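```bash
python3 - <<'E'
from h import *
np.set_printoptions(precision=4,suppress=True)
s=observe(); top=s['position'][2]-.0224
f=lambda u,v:(220+u/5,200+v/5)
for c,h in(((190,151),(197,203)),((367,166),(371,219))):
    a=atz('scene',f(*c),top); b=atz('scene',f(*h),.06); d=(a-b); print(top,a,b,'tool',rot(s).T@[d[0],d[1],0])
print(s['position'],s['clock'])
E
```

```text
0.09119737421012734 [0.4574 0.1716 0.0912] [0.4574 0.1694 0.06  ] tool [ 0.      0.001  -0.0019]
0.09119737421012734 [0.5189 0.1117 0.0912] [0.5186 0.109  0.06  ] tool [ 0.      0.0016 -0.0023]
[0.4973 0.1495 0.1136] 11.85
```

All three checks agree the cover sits about 1.5 mm too far along −z of the tool. I'll trim that and 2 mm of height.

Call:
{"method": "jog_arm", "body": {"commands": [[1, 0.2, 0.8, 0.0005, 0, 0], [1, 0.2, 0.7, 0.0005, 0, 0], [0, 0, 0, 0, 0, 0], [0, 0, 0, 0, 0, 0], [0, 0, 0, 0, 0, 0], [0, 0, 0, 0, 0, 0]]}}

```text
clock: 12.45
position: [0.4986, 0.1483, 0.1117]
tool_rot: [1.935, 1.57, 0.843]
force: [-1.0, -0.1, -1.6]
grip_width: 0.0126
```

```bash
python3 - <<'E'
from h import *
s=observe();im=grab_frame('wrist')
s2=observe()
print(s['clock'],s['position'],s2['position'],rot(s).round(4).tolist(),s['force'],s['grip_width'],abs(s['qd']).max())
cv2.imwrite('pics/n.png',cv2.resize(im[160:260,220:430],None,fx=3.8,fy=3.8,interpolation=cv2.INTER_CUBIC)[:,:,::-1])
R=rot(s)
print('cover hole true (tool)->world vs housing est')
a=.479;Q=np.array([[np.cos(a),-np.sin(a)],[np.sin(a),np.cos(a)]])
for m,t in((M[0],[.0224,.0245,-.040]),(M[1],[.0224,-.027,-.040])):
    d=(R@t+s['position'])[:2]-(Q@m+[.4973,.1477]); print('diff tool mm',1000*(R.T@[*d,0]))
E
```

```text
12.45 [0.49861187 0.1482543  0.1116928 ] [0.49862373 0.14825508 0.1117162 ] [[0.0008, 0.8874, 0.4609], [0.0008, 0.4609, -0.8874], [-1.0, 0.0011, -0.0004]] [-0.9614349  -0.07567758 -1.56866407] 0.01264122994760519 0.001013646373730566
cover hole true (tool)->world vs housing est
diff tool mm [-5.08738995e-04 -5.85332690e-02  1.10244674e+00]
diff tool mm [2.16103255e-05 4.41495467e-01 1.10498832e+00]
```

View pics/n.png

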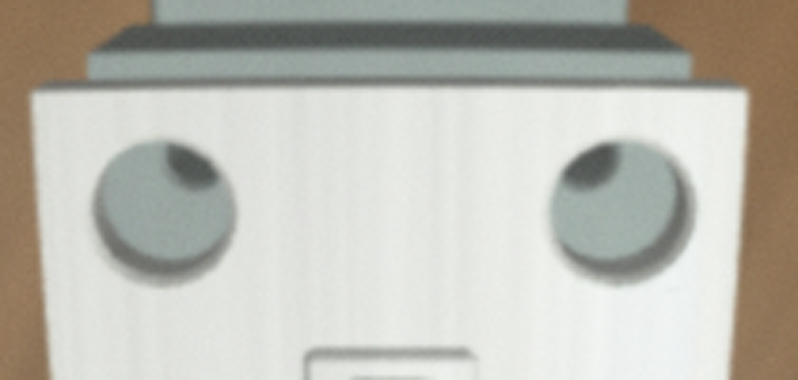

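```bash
python3 - <<'E'
from h import *
np.set_printoptions(precision=4,suppress=True)
s=observe();R=rot(s)
for x in(.0502,.0517,.0532): print(x,'thread tool',toolplane([(271.3,201.6),(375.8,201.6)],x)[:,1:].tolist())
print('scale px of left/right rims at crop centres:',toolplane([(220+165/3.8,160+211/3.8),(220+623/3.8,160+210/3.8)],.0224))
# front-of-camera independent check: edge of housing top (rows) : +y edge at crop y 53 , corners x 88,692
print('housing corner tool',toolplane([(220+88/3.8,160+53/3.8),(220+692/3.8,160+53/3.8)],.0517))
print('cover corner tool',toolplane([(220+31/3.8,160+90/3.8),(220+748/3.8,160+90/3.8)],.0224))
im=grab_frame('top');cv2.imwrite('pics/o.png',cv2.resize(im[200:320,220:360],None,fx=5,fy=5,interpolation=cv2.INTER_CUBIC)[:,:,::-1])
im=grab_frame('scene');cv2.imwrite('pics/p.png',cv2.resize(im[200:290,220:340],None,fx=6,fy=6,interpolation=cv2.INTER_CUBIC)[:,:,::-1])
E
```

```text
0.0502 thread tool [[-0.027031995898872587, -0.04073223012895897], [0.02520135104823536, -0.04077239443068671]]
0.0517 thread tool [[-0.02724408520518431, -0.0404080141213499], [0.025422897812390446, -0.04044851186313064]]
0.0532 thread tool [[-0.027456174511496033, -0.04008379811374083], [0.02564444457654553, -0.040124629295574574]]
scale px of left/right rims at crop centres: [[ 0.0224 -0.0267 -0.0407]
 [ 0.0224  0.0249 -0.0408]]
housing corner tool [[ 0.0517 -0.0411 -0.0548]
 [ 0.0517  0.0383 -0.0548]]
cover corner tool [[ 0.0224 -0.0415 -0.0548]
 [ 0.0224  0.0386 -0.0548]]
```

View pics/p.png

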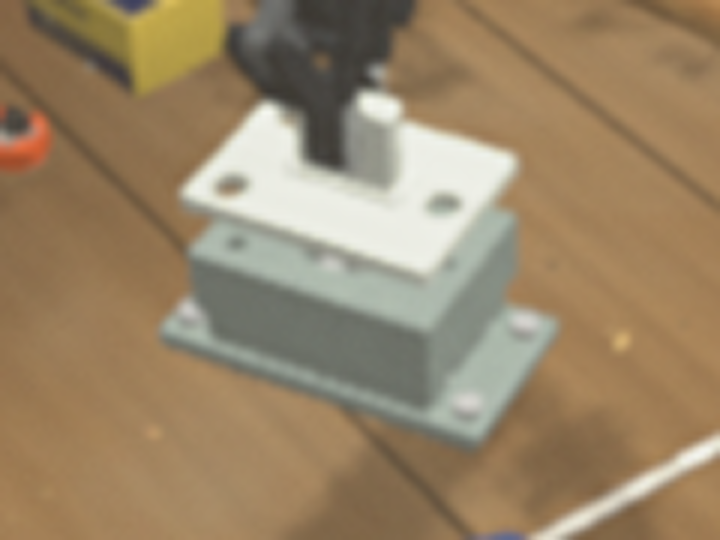

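View pics/o.png

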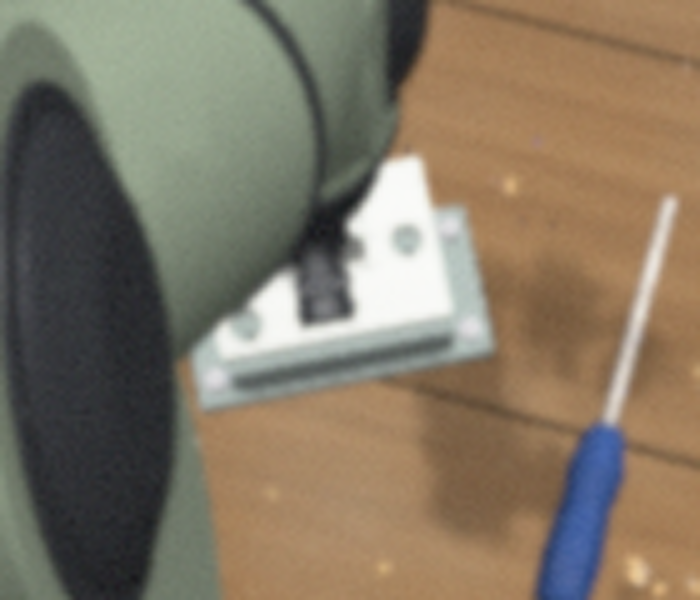

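Within the wrist image, the cover corners match the housing corners to about 0.5 mm, and the holes match too. Handing in.

```bash
python3 - <<'E'
from h import *
s=observe();print(s['clock'],s['position'],s['force'],s['grip_width'],abs(s['qd']).max())
print(bot.job_done())
E
```

```text
12.6 [0.49861979 0.14829328 0.1117214 ] [-0.97393365 -0.34160672 -2.2798754 ] 0.012701846174201979 0.0013504180918213916
the job is handed in; nothing more can be done
None
```

I gripped the cover by its lug at 70 N, lifted it clear of the mould and turned it about 0.66 rad. It is now held over the housing, and the job was handed in at 12.6 s on the robot's clock. No verdict comes back, so these are my own last checks:

- **Alignment, wrist camera:** the two holes at the two-hole end agreed with their threaded holes to about 0.6 mm. The plate and housing corners agreed to about 0.4 mm.
- **Height and level:** the underside is about 21 mm above the housing face, worked out from the tool height and the grasp. The tool is vertical within about 0.002 rad. I did not measure the plate's own tilt separately.
- **Steadiness and contact:** the arm was practically still (joint speeds about 0.001 rad/s), and the finger opening stayed at 13 mm on the 14 mm lug. The wrist force was about 2.5 N, roughly the cover's weight, so there was no sign of contact.

**Disagreements:**
- The housing position measured earlier, before the grasp, put the final cover about 1.1 mm off along the plate. That is still within the 4 mm limit.
- The scene and top cameras differed from the wrist camera by 2–3 mm in absolute position. I relied on comparisons within a single wrist image.
- An automatic rim fit failed on one of the later pictures, so I read those positions by eye from enlarged crops.
- The one-hole end was hidden from the wrist camera at the end. I saw it only coarsely in the scene and top pictures.

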